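Turn the bar end for end in the pedal press and drive its second stud home

TASK

The flat aluminium bar in the pedal press already has the stud at its rounded end driven home; the stud at its square end still stands proud. Take the bar out, turn it end for end and lay it back flat in the guide with its square end up against the back stop, so that the proud stud is under the ram. Then press the spring pedal all the way down to its stop so that the ram drives the stud home, let the pedal come back up, and leave the bar lying in the guide and the things on the bench undisturbed.

Things in the scene. Friction and masses are not known exactly. Their poses are not given: they have to be found in the camera images.
- press: Grey C-frame bench press, fixed, 265 mm tall. Origin on the bench under the ram axis. Throat opens to its -x; column at x 50 to 135 mm. The head overhangs x -40 to +50, y +-40 mm, underside 110 mm above the bench. Base plate 20 mm thick, x -85 to 150, y +-75 mm. Steel bed with a guide channel under the head: see bed_under_ram, back_stop and guide_mouth.
- bed_under_ram (a point): Point on the bed's top face on the ram axis, 50 mm above the bench; axes as the press. The bed is 64 mm wide and runs from x -92 to +25 mm. At rest the flat round ram face (20 mm diameter) is 36 mm above this point; at full pedal 15.5 mm above it.
- back_stop (a point): Foot of the back stop's face, at the bed's top, 20 mm beyond the ram axis (press x +20 mm). The stop is 14 mm high. A bar touching it has its stud right under the ram.
- guide_mouth (a point): Middle of the guide's mouth at the bed's top, press x -85 mm. The channel runs from here straight along press x to the back stop: 36 mm wide between two walls 8 mm high and 8 mm thick, flared at the mouth (bed and walls reach x -92 mm).
- bar: Loose flat aluminium bar 180 x 28 x 12 mm, about 0.17 kg. Origin at the centre of its underside, x along it: square end at +90 mm, rounded end at -90 mm; z up. A stud with a round steel head (16 mm diameter, 3 mm thick) sits 20 mm from each end: flat on the bar at the rounded end, proud at the square end. At the start the rounded end is under the ram, the square end sticks out over free space.
- stud_head (a point): Centre of the top face of the proud stud's head (square end of the bar), 11 mm above the bar's top face when fully proud, 3 mm when home.
- stud (a joint): How far the square-end stud has been driven in, m: 0 fully proud, 0.008 home. It is a tight fit (about 14 N) and stays where it is pushed.
- pedal_base: Fixed pedal unit standing apart from the press: a dark steel base plate 210 x 100 x 12 mm with two grey cheeks that carry the hinge. Origin on the bench under the hinge axis; the hinge runs along its y, 75 mm above the bench, and the pedal reaches out to its own -x.
- pedal_pad (a point): Centre of the top face of the pedal's black rubber pad (60 x 66 mm), 130 mm out from the hinge. It sits about 115 mm above the bench at rest and about 70 mm at the stop, and moves on an arc about the hinge.
- pedal (a joint): Pedal angle, rad: 0 at rest (spring holds it up), 0.35 at its lower stop. It drives the ram down in proportion, 20.5 mm at 0.35. Needs about 8 N on the pad by itself and about 15 N while driving the stud.
- oil_bottle: Bystander: grey plastic oil bottle, 64 mm diameter, 170 mm tall, standing on the bench; origin at the centre of its underside.
- spanner: Bystander: steel spanner lying on the bench.
- stud_tub: Bystander: black open plastic tub, 110 x 80 x 40 mm, standing on the bench; origin at the centre of its underside.
Things that resemble listed ones, but are neither listed nor needed, are in the scene too. Of the things like the bar, leave any that is pink or turquoise; of the rest the larger one is meant.

How it is judged:
On the way, in this order (a step that is already met when the one before it is completed fails the run):
1. the bar lies flat in the guide the other way round, its still-proud stud under the ram (horizontal distance between stud_head and bed_under_ram below 0.007 m and z of bar in the frame of bed_under_ram below 0.003 m and angle between bar's own z axis and vertical below 0.06 rad and angle between the x axis of bar and the x axis of press, either way round below 0.12 rad and value of joint stud below 0.003 m), for 0.2 s.
2. the pedal is held at its stop with the stud under the ram (value of joint pedal above 0.33 rad and horizontal distance between stud_head and bed_under_ram below 0.009 m), for 0.1 s.
At the end, for the whole second after the job is handed in: The square-end stud is driven home (within 2 mm), the bar lies flat and still in the guide with that stud under the ram (within 9 mm), the pedal is back up (under 0.03 rad) (value of joint stud above 0.006 m and value of joint pedal below 0.03 rad and horizontal distance between stud_head and bed_under_ram below 0.009 m and z of bar in the frame of bed_under_ram below 0.003 m and angle between bar's own z axis and vertical below 0.06 rad and linear speed of bar below 0.02 m/s); the robot touches nothing.
It fails at once if the oil bottle is shifted by more than 30 mm or tipped (distance of oil_bottle from where it was at the start of the episode above 0.03 m or angle between oil_bottle's own z axis and vertical above 0.5 rad).
It fails at once if the spanner is shifted by more than 30 mm (distance of spanner from where it was at the start of the episode above 0.03 m).
It fails at once if the stud tub is shifted by more than 30 mm (distance of stud_tub from where it was at the start of the episode above 0.03 m).
It also fails if it takes over 66 s, if anything falls off the work surface, if the arm or the gripper's body presses on something with over 40 N, if the wrist force passes 120 N, or if a joint passes its speed limit or range.

ROBOT

A 6-joint arm with a two-finger parallel gripper is mounted at the origin on the work surface. World frame = base frame: x ahead of the robot, y to its left, z up, the work surface at z = 0. Lengths are in m, angles in rad, forces in N, time in s.
With the tool pointing down it reaches from about 0.25 to 0.725 m from the base axis. Payload 9.7 kg.
Tool frame: the origin (TCP) lies at the centre of the arm's flange, where the gripper is bolted on; the fingertips stand bot.nose_length ahead of it and the grasp point (between the pads) lies 155 mm ahead of it (bot.nose_length is the distance from the TCP to the fingertips, in m); z points along the fingers, y is the line along which they close (so a half turn about z gives the same grasp; the last joint's range is limited). The gripper opens to 85 mm and grips with 20 to 120 N. Pads are 22 mm wide; open, the fingers measure 114 mm over their backs; the gripper's body (76 mm by 85 mm) begins 54 mm behind the grasp point. The pads swing forward as they close: fully open they stand 13 mm farther back than shut.
Start: joints at [1.347, 0.087, 0.176, 1.66, 0, 1.571], TCP at [0.122, 0.536, 0.405] pointing down, gripper open.
Joint ranges: [-3.13, 3.13], [-0.85, 1.81], [-1.15, 1.24], [-2.2, 2.28], [-1.44, 1.52], [-3.14, 3.14]. Speed limits (rad/s): [2.22, 2.22, 2.57, 3.14, 3.14, 3.14].

INTERFACE

Orientations are given as a rotation vector (axis times angle).
In Python, from station import bot gives the robot as it stands.
- The arm moves only by the tool play_rows, never from a script. Its arguments are lists of equal length, an entry for each row: "hand": the finger opening in cm, from 0 to 8.54; "translation": the shift along the tool's x, y, z in cm, a list of three; "turn": the turn, a rotation vector about the tool's x, y, z in degrees, a list of three. In form: {"hand": [hand, ...], "translation": [[tx, ty, tz], ...], "turn": [[wx, wy, wz], ...]}. A call has 1 to 5 rows; each row shifts and turns the commanded pose from where the row before left it, along the tool's axes as they then stand; what a row does not reach is not made up. A row lasts 1/8 s, in which the tool goes at most 62.5 mm and 10.7 degrees, less where a joint would pass 70% of its speed; a pose out of reach is approached as far as the arm can. A call is refused whole if a number of a shift passes 6.25 or a number of a turn 10.7, either way. A call with a gripper value outside its range is refused whole. The fingers move at their own pace and stop on an object; "grip_force" is the grip in N (left out, the last holds). Time passes only in rows, so rows that do not move let the fingers close. It gives the time, the measured TCP pose, the force, the opening and the grip force at its end, in the units of the state.
- bot.state(): the state, without advancing time (a new reading comes with each control period).
- bot.snapshot(name): name is "scene" or "top" or "wrist"; returns the picture (400x640x3 uint8, red, green, blue); there is no depth.
- bot.camera_model(name): a dict with "fov_y" (degrees; the focal length in pixels is half the picture's height over the tangent of half this angle, whatever the lens; pixels are square), "cx", "cy" (the principal point, pixels), "xyz" and "rotation" of the camera in the world; the wrist camera has in their place "hand_eye" (4x4, takes a point from camera to tool coordinates, whose origin is the TCP and whose axes are the flange's). Camera axes: x right, y down, z forward; pixel columns grow to the right and rows downward; lengths in m; the calibration is good to about 2 mm. A picture is of the moment at which its call begins: read the wrist's pose just before it. camera_model takes no time and is no camera call.
- bot.finish_job(): hands the job in; it is judged then, once.
The state is a dict: "time_s": time; "q": joint angles; "dq": joint speeds; "joint_torque": joint torques, N m; "ee_pos": TCP position; "orientation": TCP orientation; "wrist_force": force on the tool from outside, world axes, zero at the start; "wrist_torque": the same for the moment, N m; "opening": finger opening in m; "grip_force": force on a finger pad.
Only numpy, scipy, OpenCV 4.12 (cv2) and the standard library are available. Lean on these libraries where they do the work, as an engineer would, in place of code of your own. Each camera call takes 0.05 s, during which the arm holds its last target. There are 200 camera calls.

## Working session

There is one attempt and no reset: what is moved stays moved. The work goes in short steps, Python scripts to look and compute and a tool call to move; the robot and the scene stay as the last step left them, time stands still between calls to the robot, and variables do not carry over. Pictures are saved under pics/ and viewed, at most 13 in all, crops included, and the job is handed in when it is done.

Besides the shell and the picture viewer there is one more tool, called as name(argument=value, ...), one argument or row to a line, values as JSON. play_rows: Moves the arm, as the interface text tells. Its arguments: {"type":"object","properties":{"hand":{"type":"array"},"translation":{"type":"array"},"turn":{"type":"array"},"grip_force":{"type":"number"}},"required":["hand","translation","turn"]}

```bash
ls; mkdir -p pics
python3 - <<'E'
from station import bot
import cv2, numpy as np
s=bot.state();print(s['time_s'],s['ee_pos'],s['orientation'],bot.nose_length)
for n in("scene","top","wrist"):
    m=bot.camera_model(n);print(n,m)
    cv2.imwrite(f"pics/{n}0.png",bot.snapshot(n)[:,:,::-1])
E
```

```text
pics
0.0 [0.12206678 0.53629777 0.40398067] [-3.50876931e-01 -3.12177241e+00  2.03066712e-03] 0.1734
scene {'fov_y': 48.33845892095725, 'cx': 317.3189156605303, 'cy': 200.8061702754856, 'xyz': array([1.17101371, 0.08978729, 1.08711467]), 'rotation': array([-1.74764998, -2.10626842,  0.58931544])}
top {'fov_y': 56.58830107570066, 'cx': 321.3902197589507, 'cy': 204.41371036318978, 'xyz': array([ 0.42993465, -0.02660388,  1.0841898 ]), 'rotation': array([-2.10530492,  2.15604273, -0.12389786])}
wrist {'fov_y': 64.74104509384551, 'cx': 317.3171460725683, 'cy': 201.7653933891877, 'hand_eye': array([[ 1.40462286e-04, -9.48929549e-01, -3.15488021e-01,
         8.17411613e-02],
       [ 9.99999320e-01,  4.98413070e-04, -1.05391228e-03,
        -3.60573920e-04],
       [ 1.15733186e-03, -3.15487659e-01,  9.48928974e-01,
         3.05136748e-02],
       [ 0.00000000e+00,  0.00000000e+00,  0.00000000e+00,
         1.00000000e+00]])}
```

View pics/top0.png

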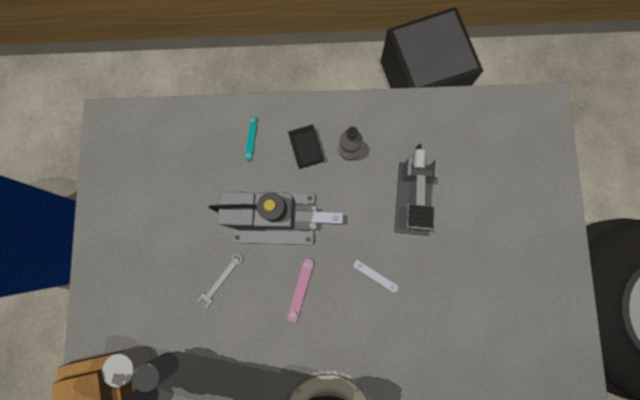

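View pics/scene0.png

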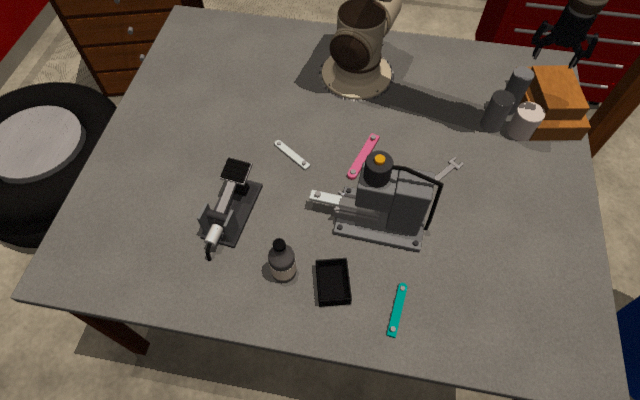

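Top view: the press is at about (275,215) with its throat towards image right (world -y), and the bar sticks out at (328,218). The pedal is at (418,195), with its pad at (421,217). The small grey bar at (375,276) and the pink and turquoise bars are decoys. I'll enlarge to measure.

Run:
```python
import cv2
a=cv2.imread("pics/top0.png")[125:255,195:445]
cv2.imwrite("pics/topc.png",cv2.resize(a,None,fx=3.2,fy=3.2,interpolation=cv2.INTER_CUBIC))
a=cv2.imread("pics/scene0.png")[140:290,190:450]
cv2.imwrite("pics/scc.png",cv2.resize(a,None,fx=3,fy=3,interpolation=cv2.INTER_CUBIC))
```

```text
(no output)
```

View pics/topc.png

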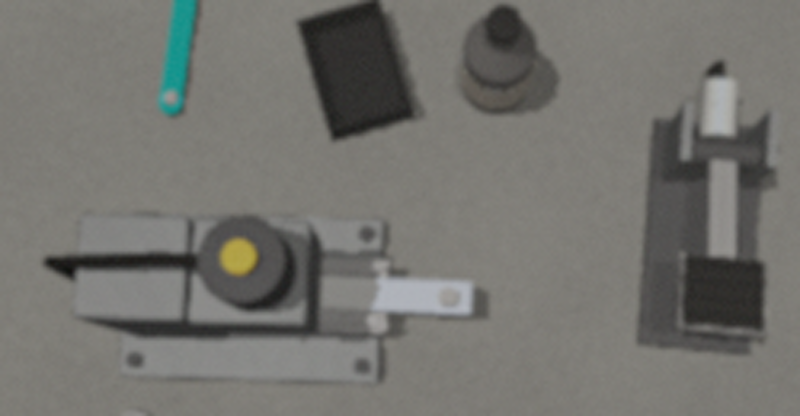

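View pics/scc.png

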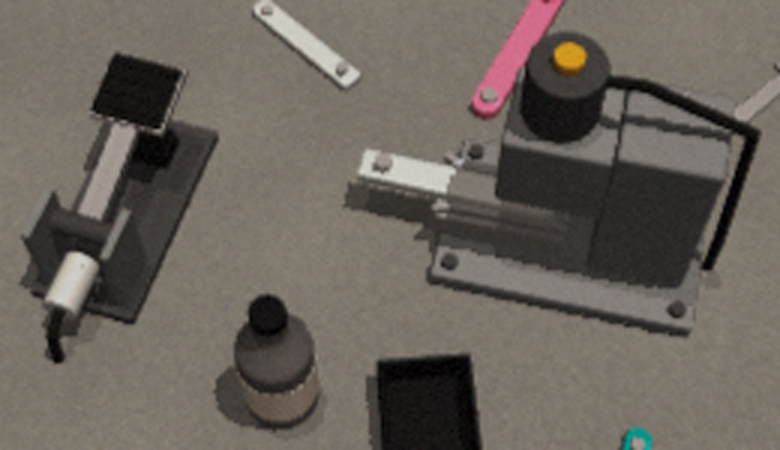

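```bash
cat > h.py <<'E'
import numpy as np, cv2
from scipy.spatial.transform import Rotation as R
from station import bot
def ray(n,uv,z,st=None):
    m=bot.camera_model(n); f=200/np.tan(np.radians(m['fov_y']/2))
    d=np.array([(uv[0]-m['cx'])/f,(uv[1]-m['cy'])/f,1.])
    if n=='wrist':
        H=m['hand_eye']; T=R.from_rotvec(st['orientation']).as_matrix()
        o=T@H[:3,3]+st['ee_pos']; d=T@H[:3,:3]@d
    else: o=m['xyz']; d=R.from_rotvec(m['rotation']).as_matrix()@d
    return o+d*(z-o[2])/d[2]
def proj(n,p,st=None):
    m=bot.camera_model(n); f=200/np.tan(np.radians(m['fov_y']/2))
    if n=='wrist':
        H=m['hand_eye']; T=R.from_rotvec(st['orientation']).as_matrix()
        q=H[:3,:3].T@(T.T@(np.array(p)-st['ee_pos'])-H[:3,3])
    else: q=R.from_rotvec(m['rotation']).as_matrix().T@(np.array(p)-m['xyz'])
    return f*q[:2]/q[2]+[m['cx'],m['cy']]
E
python3 - <<'E'
from h import *
np.set_printoptions(precision=4,suppress=True)
T=lambda u,v:((u+.5)/3.2-.5+195,(v+.5)/3.2-.5+125)
S=lambda u,v:((u+.5)/3-.5+190,(v+.5)/3-.5+140)
for k,uv,z in[("plateFR",(386,219),.02),("plateNR",(381,380),.02),("plateNL",(122,374),.02),
 ("barA",(473,281),.062),("barB",(472,315),.062),("stud",(450,297),.073),
 ("pad1",(685,257),.115),("pad2",(763,262),.115),("pad3",(760,330),.115),("pad4",(682,325),.115),
 ("knob",(238,257),.265),("tub",(357,68),.04),("bottle cap",(503,24),.17),("ptop",(222,202),.265),("mouthA",(380,266),.058),("mouthB",(376,322),.058)]: print(k,ray('top',T(*uv),z))
print()
for k,uv,z in[("plate -x-fr",(430,277),.02),("plate+x fr",(690,326),.02),("stud",(382,160),.073),("barL",(362,152),.062),
 ("pad1",(116,54),.115),("pad2",(186,70),.115),("pad3",(163,131),.115),("pad4",(92,95),.115),("cap",(268,305),.17),("small",(265,10),.01),("small",(343,70),.01)]: print(k,ray('scene',S(*uv),z))
E
```

```text
plateFR [0.6216 0.0216 0.02  ]
plateNR [0.4759 0.0289 0.02  ]
plateNL [0.4866 0.2618 0.02  ]
barA [ 0.5575 -0.0546  0.062 ]
barB [ 0.528  -0.0528  0.062 ]
stud [ 0.5429 -0.0342  0.073 ]
pad1 [ 0.5662 -0.2268  0.115 ]
pad2 [ 0.5605 -0.2898  0.115 ]
pad3 [ 0.5051 -0.2837  0.115 ]
pad4 [ 0.5106 -0.2213  0.115 ]
knob [0.5533 0.1147 0.265 ]
tub [0.7583 0.0445 0.04  ]
bottle cap [ 0.7501 -0.0817  0.17  ]
ptop [0.5928 0.126  0.265 ]
mouthA [0.5733 0.0259 0.058 ]
mouthB [0.5244 0.0303 0.058 ]

plate -x-fr [0.6268 0.0268 0.02  ]
plate+x fr [0.6323 0.2585 0.02  ]
stud [ 0.5459 -0.032   0.073 ]
barL [ 0.534  -0.0527  0.062 ]
pad1 [ 0.5049 -0.284   0.115 ]
pad2 [ 0.5105 -0.2172  0.115 ]
pad3 [ 0.5775 -0.2198  0.115 ]
pad4 [ 0.5522 -0.2919  0.115 ]
cap [ 0.7494 -0.0813  0.17  ]
small [ 0.3513 -0.1906  0.01  ]
small [ 0.4106 -0.0971  0.01  ]
```

```bash
cat >> h.py <<'E'
def plan(x,y,z,yaw,n,yawdir=0,start=None):
    """rows from now to TCP x,y,z pointing down with tool x at yaw deg; prints cm/deg rows"""
    s=bot.state(); p=np.array(s['ee_pos']); M=R.from_rotvec(s['orientation'])
    if start is not None: p,M=start
    c,d=np.cos(np.radians(yaw)),np.sin(np.radians(yaw))
    G=R.from_matrix(np.array([[c,d,0],[d,-c,0],[0,0,-1.]]))
    t=np.array([x,y,z]); rv=(M.inv()*G).as_rotvec()
    tr=[];tu=[]
    for i in range(n):
        step=(t-p)/n
        tr.append([round(float(v),2) for v in M.inv().apply(step)*100]); tu.append([round(float(v),1) for v in np.degrees(rv/n)])
        M=M*R.from_rotvec(rv/n)
    for i in range(0,n,5): print(tr[i:i+5],tu[i:i+5])
    return t,G
def here():
    s=bot.state(); M=R.from_rotvec(s['orientation']).as_matrix()
    print(round(s['time_s'],2),np.round(s['ee_pos'],4),'yaw',round(float(np.degrees(np.arctan2(M[1,0],M[0,0]))),2),'zaxis',np.round(M[:,2],4),'q',np.round(s['q'],2),'F',np.round(s['wrist_force'],1),'open',round(s['opening'],4),round(s['grip_force'],1)); return s
E
python3 - <<'E'
from h import *
here()
st=plan(.30,.30,.48,-150,8)
plan(.546,-.03,.42,-92.3,9,start=st)
E
```

```text
0.15 [0.1221 0.5363 0.4041] yaw 167.17 zaxis [-2.e-04 -1.e-03 -1.e+00] q [1.35 0.09 0.18 1.66 0.   1.57] F [ 0.3 -0.9  0.2] open 0.0854 0.0
[[-2.82, -2.39, -0.95], [-2.59, -2.64, -0.95], [-2.33, -2.87, -0.95], [-2.05, -3.07, -0.95], [-1.76, -3.25, -0.95]] [[-0.0, -0.0, -5.4], [-0.0, -0.0, -5.4], [-0.0, -0.0, -5.4], [-0.0, -0.0, -5.4], [-0.0, -0.0, -5.4]]
[[-1.45, -3.4, -0.95], [-1.12, -3.52, -0.95], [-0.79, -3.61, -0.95]] [[-0.0, -0.0, -5.4], [-0.0, -0.0, -5.4], [-0.0, -0.0, -5.4]]
[[-0.53, -4.54, 0.67], [-0.02, -4.57, 0.67], [0.49, -4.55, 0.67], [0.99, -4.46, 0.67], [1.48, -4.33, 0.67]] [[0.0, 0.0, -6.4], [0.0, 0.0, -6.4], [0.0, 0.0, -6.4], [0.0, 0.0, -6.4], [0.0, 0.0, -6.4]]
[[1.96, -4.13, 0.67], [2.41, -3.89, 0.67], [2.83, -3.6, 0.67], [3.21, -3.26, 0.67]] [[0.0, 0.0, -6.4], [0.0, 0.0, -6.4], [0.0, 0.0, -6.4], [0.0, 0.0, -6.4]]
```

play_rows(
  hand=[8.5,8.5,8.5,8.5,8.5],
  translation=[
    [-2.8,-2.4,-0.95],
    [-2.6,-2.65,-0.95],
    [-2.35,-2.85,-0.95],
    [-2.05,-3.05,-0.95],
    [-1.75,-3.25,-0.95],
  ],
  turn=[
    [0,0,-5.4],
    [0,0,-5.4],
    [0,0,-5.4],
    [0,0,-5.4],
    [0,0,-5.4],
  ],
)

```text
time_s: 0.78
ee_pos: [0.2339, 0.388, 0.4523]
orientation: [0.393, -3.117, 0.0]
wrist_force: [1.3, 0.0, 0.6]
opening: 0.0851
grip_force: 0.0
```

play_rows(
  hand=[8.5,8.5,8.5],
  translation=[
    [-1.45,-3.4,-0.95],
    [-1.1,-3.5,-0.95],
    [-0.8,-3.6,-0.95],
  ],
  turn=[
    [0,0,-5.4],
    [0,0,-5.4],
    [0,0,-5.4],
  ],
)

```text
time_s: 1.15
ee_pos: [0.3008, 0.3, 0.4809]
orientation: [0.828, -3.03, 0.0]
wrist_force: [0.6, -0.7, -0.3]
opening: 0.0852
grip_force: 0.0
```

play_rows(
  hand=[8.5,8.5,8.5,8.5,8.5],
  translation=[
    [-0.5,-4.5,0.65],
    [0,-4.55,0.65],
    [0.5,-4.55,0.65],
    [1.0,-4.45,0.65],
    [1.5,-4.3,0.65],
  ],
  turn=[
    [0,0,-6.4],
    [0,0,-6.4],
    [0,0,-6.4],
    [0,0,-6.4],
    [0,0,-6.4],
  ],
)

```text
time_s: 1.78
ee_pos: [0.4374, 0.1174, 0.4479]
orientation: [-1.632, 2.685, 0.0]
wrist_force: [0.9, -0.3, -0.2]
opening: 0.0852
grip_force: 0.0
```

play_rows(
  hand=[8.5,8.5,8.5,8.5],
  translation=[
    [2.0,-4.1,0.65],
    [2.4,-3.9,0.65],
    [2.8,-3.6,0.65],
    [3.2,-3.25,0.65],
  ],
  turn=[
    [0,0,-6.4],
    [0,0,-6.4],
    [0,0,-6.4],
    [0,0,-6.4],
  ],
)

```text
time_s: 2.28
ee_pos: [0.5473, -0.0286, 0.4217]
orientation: [2.186, -2.256, -0.0]
wrist_force: [0.6, 0.3, -0.6]
opening: 0.085
grip_force: 0.0
```

Run:
```python
from h import *
s=here(); im=bot.snapshot('wrist')[:,:,::-1]; cv2.imwrite('pics/w1.png',im)
for p in [(.546,-.054,.062),(.545,-.033,.073),(.549,.028,.062),(.546,-.008,.062)]: print(proj('wrist',p,s))
```

```text
2.27 [ 0.5473 -0.0286  0.4217] yaw -91.82 zaxis [-3.e-04  1.e-04 -1.e+00] q [-0.05  0.09  0.21  1.69  0.   -1.59] F [ 0.6  0.3 -0.6] open 0.085 0.0
[316.94183233 153.46660352]
[318.55285614 175.4825166 ]
[316.61452696 226.02206157]
[318.29249938 195.45983187]
```

View pics/w1.png

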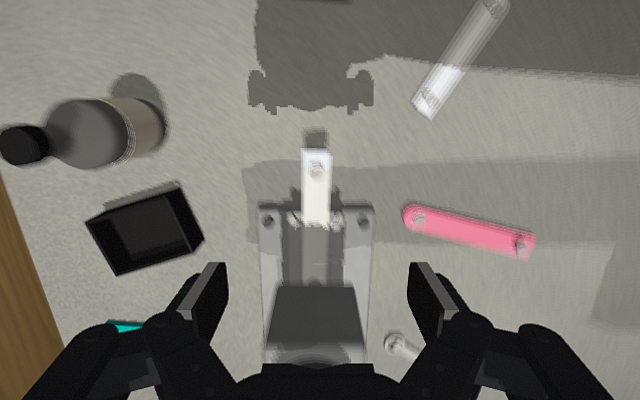

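The wrist view is slightly blurred. The bar's square end is at (302..330,150), the stud head at (316,170), and the base-plate corners at (260,207) and (374,207). I'll measure these rays and plan the descent.

Run:
```python
from h import *
s=here()
for k,p,z in [('endL',(302,150),.062),('endR',(330,150),.062),('stud',(316.5,170),.073),('pl',(260,207),.02),('pr',(375,207),.02),('bar mid',(316,218),.062)]: print(k,ray('wrist',p,z,s))
a=plan(.546,-.010,.30,-91.8,3)
plan(.546,-.010,.222,-91.8,2,start=a)
```

```text
2.33 [ 0.5496 -0.0317  0.4196] yaw -91.58 zaxis [-0.0014 -0.0015 -1.    ] q [-0.06  0.1   0.21  1.69 -0.   -1.6 ] F [-2.4 -2.6 -3.4] open 0.0852 0.0
endL [ 0.56332789 -0.06208623  0.062     ]
endR [ 0.53433507 -0.06128073  0.062     ]
stud [ 0.54883434 -0.04300029  0.073     ]
pl [0.62048044 0.01346219 0.02      ]
pr [0.4780725  0.01746194 0.02      ]
bar mid [0.55100749 0.01372963 0.062     ]
[[-0.73, 0.13, 3.99], [-0.72, 0.14, 3.99], [-0.72, 0.14, 3.99]] [[0.0, -0.0, 0.1], [0.0, -0.0, 0.1], [0.0, -0.0, 0.1]]
[[0.0, 0.0, 3.9], [0.0, 0.0, 3.9]] [[0.0, 0.0, 0.0], [0.0, 0.0, 0.0]]
```

play_rows(
  hand=[8.5,8.5,8.5,8.5],
  translation=[
    [-0.7,0.1,4],
    [-0.7,0.1,4],
    [-0.7,0.1,4],
    [0,0,0],
  ],
  turn=[
    [0,0,0],
    [0,0,0],
    [0,0,0],
    [0,0,0],
  ],
)

```text
time_s: 2.82
ee_pos: [0.5434, -0.0057, 0.2993]
orientation: [2.18, -2.257, -0.006]
wrist_force: [-0.3, -0.7, 0.6]
opening: 0.0848
grip_force: 0.0
```

Run:
```python
from h import *
s=here(); im=bot.snapshot('wrist')[:,:,::-1]; cv2.imwrite('pics/w2.png',im); here()
```

```text
2.83 [ 0.5434 -0.0057  0.2993] yaw -92.0 zaxis [-5.7e-03  1.0e-04 -1.0e+00] q [-0.01  0.06 -0.06  1.46  0.   -1.55] F [-0.3 -0.7  0.6] open 0.0848 0.0
2.88 [ 0.544  -0.006   0.3018] yaw -92.01 zaxis [-2.2e-03 -1.0e-04 -1.0e+00] q [-0.01  0.06 -0.05  1.46 -0.   -1.55] F [-0.3 -0.3  0.5] open 0.085 0.0
```

View pics/w2.png

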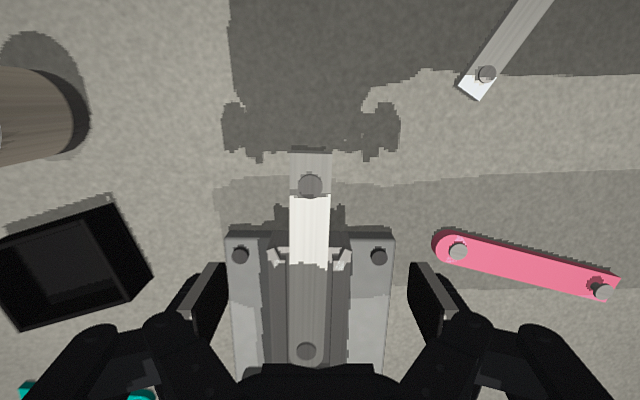

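Sharp now: bar end at (290..331,152), stud (310,186), base-plate front corners (225,230) and (394,230), plate bolts (240,255) and (379,255), and the wall ends at v≈262.

Run:
```python
from h import *
s=bot.state(); s=dict(s); s['ee_pos']=np.array([.5434,-.0057,.2993]); s['orientation']=np.array([2.18,-2.257,-.006])
for k,p,z in [('endL',(290,152),.062),('endR',(331,152),.062),('stud',(310,184),.073),('pl',(225,232),.02),('pr',(395,231),.02),('wl',(269,258),.058),('wr',(350,256),.058),('barL',(288,262),.062),('barR',(327,262),.062),('homestud',(306,351),.065),('boltL',(240,255),.022),('boltR',(379,255),.022)]: print(k,ray('wrist',p,z,s).round(4))
here();plan(.5465,-.010,.222,-92,2)
```

```text
endL [ 0.5576 -0.0535  0.062 ]
endR [ 0.5308 -0.0525  0.062 ]
stud [ 0.5451 -0.0343  0.073 ]
pl [0.6211 0.0198 0.02  ]
pr [0.4755 0.0243 0.02  ]
wl [0.5786 0.0258 0.058 ]
wr [0.518  0.0264 0.058 ]
barL [0.5641 0.0275 0.062 ]
barR [0.5354 0.0286 0.062 ]
homestud [0.5544 0.107  0.065 ]
boltL [0.6102 0.0412 0.022 ]
boltR [0.489  0.0457 0.022 ]
2.88 [ 0.544  -0.006   0.3018] yaw -92.01 zaxis [-2.2e-03 -1.0e-04 -1.0e+00] q [-0.01  0.06 -0.05  1.46 -0.   -1.55] F [-0.3 -0.3  0.5] open 0.085 0.0
[[0.2, -0.14, 3.99], [0.2, -0.14, 3.99]] [[0.1, -0.0, -0.0], [0.1, -0.0, -0.0]]
```

play_rows(
  hand=[8.5,8.5,8.5,8.5],
  translation=[
    [0.2,-0.15,3.5],
    [0.2,-0.15,3],
    [0,0,1.5],
    [0,0,0],
  ],
  turn=[
    [0,0,1.6],
    [0,0,0],
    [0,0,0],
    [0,0,0],
  ],
)

```text
time_s: 3.38
ee_pos: [0.5473, -0.0103, 0.2228]
orientation: [-2.15, 2.291, -0.0]
wrist_force: [-0.5, -0.0, 0.6]
opening: 0.085
grip_force: 0.0
```

play_rows(
  hand=[2.0,2.0,2.0,2.0,2.0],
  translation=[
    [0,0,0],
    [0,0,0],
    [0,0,0],
    [0,0,0],
    [0,0,0],
  ],
  turn=[
    [0,0,0],
    [0,0,0],
    [0,0,0],
    [0,0,0],
    [0,0,0],
  ],
  grip_force=60,
)

```text
time_s: 4.0
ee_pos: [0.5472, -0.0102, 0.2228]
orientation: [-2.15, 2.29, -0.001]
wrist_force: [-0.9, -1.4, 5.6]
opening: 0.0262
grip_force: 62.0
```

Run:
```python
from h import *
here()
```

```text
4.0 [ 0.5472 -0.0102  0.2228] yaw -93.62 zaxis [ 9.e-04  1.e-04 -1.e+00] q [-0.02  0.09 -0.18  1.31  0.   -1.53] F [-0.9 -1.4  5.6] open 0.0262 62.0
```

play_rows(
  hand=[2.0,2.0,2.0,2.0,2.0],
  translation=[
    [0,0,-0.3],
    [0,0,-0.3],
    [1,0,0],
    [2,0,0],
    [2.5,0,0],
  ],
  turn=[
    [0,0,0],
    [0,0,0],
    [0,0,0],
    [0,0,0],
    [0,0,0],
  ],
)

```text
time_s: 4.62
ee_pos: [0.5434, -0.0665, 0.228]
orientation: [2.15, -2.29, -0.0]
wrist_force: [0.3, 0.4, -1.9]
opening: 0.0264
grip_force: 61.3
```

play_rows(
  hand=[2.0,2.0,2.0,2.0,2.0],
  translation=[
    [2.5,0,-0.2],
    [2,0,-1.5],
    [2,0,-1.5],
    [1,0,-1],
    [0,0,0],
  ],
  turn=[
    [0,0,0],
    [0,0,0],
    [0,0,0],
    [0,0,0],
    [0,0,0],
  ],
)

```text
time_s: 5.25
ee_pos: [0.5391, -0.1406, 0.2714]
orientation: [-2.148, 2.291, -0.002]
wrist_force: [0.7, 0.0, -2.0]
opening: 0.0262
grip_force: 61.3
```

Run:
```python
from h import *
here()
a=plan(.505,-.121,.245,-138.6,5)
plan(.505,-.121,.1745,-138.6,4,start=a)
```

```text
5.25 [ 0.5391 -0.1406  0.2714] yaw -93.67 zaxis [ 1.8e-03 -4.0e-04 -1.0e+00] q [-0.26  0.09 -0.07  1.4   0.   -1.76] F [ 0.7  0.  -2. ] open 0.0262 61.3
[[-0.35, 0.71, 0.53], [-0.23, 0.75, 0.53], [-0.11, 0.78, 0.53], [0.01, 0.79, 0.53], [0.13, 0.78, 0.53]] [[-0.0, 0.0, 9.0], [-0.0, 0.0, 9.0], [-0.0, 0.0, 9.0], [-0.0, 0.0, 9.0], [-0.0, 0.0, 9.0]]
[[0.0, 0.0, 1.76], [0.0, 0.0, 1.76], [0.0, 0.0, 1.76], [0.0, 0.0, 1.76]] [[0.0, 0.0, 0.0], [0.0, 0.0, 0.0], [0.0, 0.0, 0.0], [0.0, 0.0, 0.0]]
```

play_rows(
  hand=[2.0,2.0,2.0,2.0,2.0],
  translation=[
    [-0.35,0.7,0.5],
    [-0.25,0.75,0.5],
    [-0.1,0.8,0.5],
    [0,0.8,0.5],
    [0.15,0.8,0.5],
  ],
  turn=[
    [0,0,9],
    [0,0,9],
    [0,0,9],
    [0,0,9],
    [0,0,9],
  ],
)

```text
time_s: 5.88
ee_pos: [0.504, -0.1191, 0.2445]
orientation: [1.104, -2.941, -0.001]
wrist_force: [-0.2, 0.2, -2.0]
opening: 0.0263
grip_force: 61.2
```

play_rows(
  hand=[2.0,2.0,2.0,2.0,2.0],
  translation=[
    [0,0,2.5],
    [0,0,2.5],
    [0,0,1.5],
    [0,0,0.3],
    [0,0,0],
  ],
  turn=[
    [0,0,0],
    [0,0,0],
    [0,0,0],
    [0,0,0],
    [0,0,0],
  ],
)

```text
time_s: 6.5
ee_pos: [0.5045, -0.1199, 0.1777]
orientation: [-1.11, 2.938, -0.0]
wrist_force: [0.0, 0.4, -0.8]
opening: 0.0259
grip_force: 61.2
```

Run:
```python
from h import *
here()
```

```text
6.5 [ 0.5045 -0.1199  0.1777] yaw -138.61 zaxis [ 5.e-04 -1.e-04 -1.e+00] q [-0.23  0.05 -0.31  1.22  0.   -0.96] F [ 0.   0.4 -0.8] open 0.0259 61.2
```

play_rows(
  hand=[2.0,2.0,2.0],
  translation=[
    [0,0,0.15],
    [0,0,0.15],
    [0,0,0],
  ],
  turn=[
    [0,0,0],
    [0,0,0],
    [0,0,0],
  ],
)

```text
time_s: 6.88
ee_pos: [0.5043, -0.1201, 0.1743]
orientation: [-1.11, 2.939, -0.0]
wrist_force: [0.6, -0.7, -1.7]
opening: 0.0261
grip_force: 61.2
```

play_rows(
  hand=[2.0,5,8,8.5,8.5],
  translation=[
    [0,0,0.1],
    [0,0,0],
    [0,0,0],
    [0,0,-2],
    [0,0,-4],
  ],
  turn=[
    [0,0,0],
    [0,0,0],
    [0,0,0],
    [0,0,0],
    [0,0,0],
  ],
)

```text
time_s: 7.5
ee_pos: [0.5037, -0.1199, 0.2324]
orientation: [1.109, -2.937, -0.003]
wrist_force: [1.2, -0.0, 0.4]
opening: 0.0849
grip_force: 0.0
```

Run:
```python
from h import *
here()
a=plan(.555,-.077,.30,-48,9)
plan(.566,-.066,.30,41.4,9,start=a)
```

```text
7.5 [ 0.5037 -0.1199  0.2324] yaw -138.62 zaxis [-3.1e-03  8.0e-04 -1.0e+00] q [-0.23  0.02 -0.23  1.33  0.   -0.96] F [ 1.2 -0.   0.4] open 0.0849 0.0
[[-0.74, -0.02, -0.75], [-0.73, -0.15, -0.75], [-0.69, -0.27, -0.75], [-0.63, -0.39, -0.75], [-0.55, -0.49, -0.75]] [[0.0, 0.0, -10.1], [0.0, 0.0, -10.1], [0.0, 0.0, -10.1], [0.0, 0.0, -10.1], [0.0, 0.0, -10.1]]
[[-0.46, -0.58, -0.75], [-0.35, -0.65, -0.75], [-0.23, -0.71, -0.75], [-0.1, -0.74, -0.75]] [[0.0, 0.0, -10.1], [0.0, 0.0, -10.1], [0.0, 0.0, -10.1], [0.0, 0.0, -10.1]]
[[-0.01, -0.17, 0.0], [0.02, -0.17, 0.0], [0.05, -0.17, 0.0], [0.08, -0.15, 0.0], [0.1, -0.14, 0.0]] [[0.0, 0.0, -9.9], [0.0, 0.0, -9.9], [0.0, 0.0, -9.9], [0.0, 0.0, -9.9], [0.0, 0.0, -9.9]]
[[0.13, -0.12, 0.0], [0.14, -0.1, 0.0], [0.16, -0.07, 0.0], [0.17, -0.04, 0.0]] [[0.0, 0.0, -9.9], [0.0, 0.0, -9.9], [0.0, 0.0, -9.9], [0.0, 0.0, -9.9]]
```

play_rows(
  hand=[8.5,8.5,8.5,8.5,8.5],
  translation=[
    [0,0,-3],
    [0,0,-3],
    [0,0,0],
    [0,0,0],
    [0,0,0],
  ],
  turn=[
    [0,0,10],
    [0,0,10],
    [0,0,10],
    [0,0,10],
    [0,0,10],
  ],
)

```text
time_s: 8.12
ee_pos: [0.5043, -0.12, 0.2933]
orientation: [0.245, 3.132, -0.0]
wrist_force: [-0.4, 0.1, -0.1]
opening: 0.0845
grip_force: 0.0
```

play_rows(
  hand=[8.5,8.5,8.5,8.5,8.5],
  translation=[
    [0,0,0],
    [0,0,0],
    [0,0,0],
    [0,0,0],
    [0,0,0],
  ],
  turn=[
    [0,0,10],
    [0,0,10],
    [0,0,10],
    [0,0,10],
    [0,0,10],
  ],
)

```text
time_s: 8.75
ee_pos: [0.5043, -0.12, 0.2933]
orientation: [1.546, 2.735, 0.0]
wrist_force: [0.4, 0.4, -0.1]
opening: 0.0852
grip_force: 0.0
```

play_rows(
  hand=[8.5,8.5,8.5,8.5,8.5],
  translation=[
    [0,0,0],
    [0,0,0],
    [0,0,0],
    [0,0,0],
    [0,0,0],
  ],
  turn=[
    [0,0,10],
    [0,0,10],
    [0,0,10],
    [0,0,10],
    [0,0,10],
  ],
)

```text
time_s: 9.38
ee_pos: [0.5043, -0.12, 0.2933]
orientation: [2.557, 1.825, 0.0]
wrist_force: [0.3, 0.5, -0.2]
opening: 0.0848
grip_force: 0.0
```

play_rows(
  hand=[8.5,8.5,8.5,8.5],
  translation=[
    [0,0,0],
    [0,0,0],
    [0,0,0],
    [0,0,0],
  ],
  turn=[
    [0,0,10],
    [0,0,10],
    [0,0,10],
    [0,0,0],
  ],
)

```text
time_s: 9.88
ee_pos: [0.5043, -0.12, 0.2933]
orientation: [2.938, 1.112, 0.0]
wrist_force: [0.0, 0.5, 0.1]
opening: 0.085
grip_force: 0.0
```

Run:
```python
from h import *
s=here(); im=bot.snapshot('wrist')[:,:,::-1]; cv2.imwrite('pics/w3.png',im); here()
d=np.array([-.75,-.66,0])
for t in (.09,.07,-.07,-.09): print(proj('wrist',np.array([.5396,-.089,.012])+t*d,s))
```

```text
9.88 [ 0.5043 -0.12    0.2933] yaw 41.44 zaxis [ 2.e-04  0.e+00 -1.e+00] q [-0.23 -0.   -0.13  1.44  0.    2.18] F [0.  0.5 0.1] open 0.085 0.0
9.93 [ 0.5043 -0.12    0.2933] yaw 41.6 zaxis [ 1.e-04 -0.e+00 -1.e+00] q [-0.23 -0.   -0.13  1.44  0.    2.18] F [-0.8 -0.1  0.4] open 0.085 0.0
[317.37976537 244.73316928]
[317.42390031 223.63516345]
[317.80184135  42.96645664]
[317.86823712  11.22701269]
```

View pics/w3.png

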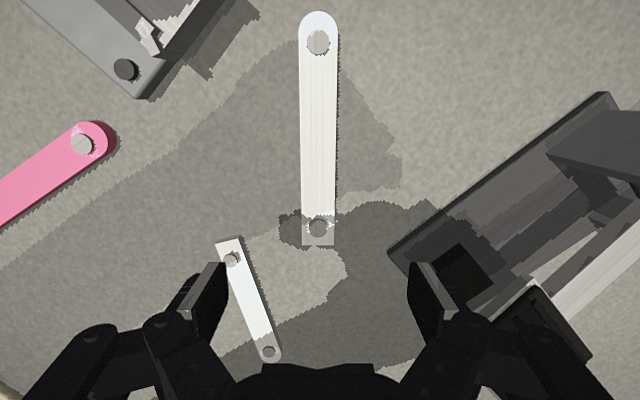

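play_rows(
  hand=[8.5,8.5,8.5,8.5,8.5],
  translation=[
    [4.1,0,2],
    [4.1,0,3],
    [0,0,4],
    [0,0,2.4],
    [0,0,0.5],
  ],
  turn=[
    [0,0,0],
    [0,0,0],
    [0,0,0],
    [0,0,0],
    [0,0,0],
  ],
)

```text
time_s: 10.55
ee_pos: [0.5652, -0.0656, 0.1724]
orientation: [-2.936, -1.114, 0.004]
wrist_force: [0.8, 0.0, 0.3]
opening: 0.0853
grip_force: 0.0
```

play_rows(
  hand=[8.5,2,2,2,2],
  translation=[
    [0,0,0],
    [0,0,0],
    [0,0,0],
    [0,0,0],
    [0,0,0],
  ],
  turn=[
    [0,0,0],
    [0,0,0],
    [0,0,0],
    [0,0,0],
    [0,0,0],
  ],
  grip_force=70,
)

```text
time_s: 11.18
ee_pos: [0.5661, -0.0659, 0.175]
orientation: [2.938, 1.11, 0.002]
wrist_force: [-1.7, 1.1, 6.7]
opening: 0.026
grip_force: 69.7
```

Run:
```python
from h import *
here()
```

```text
11.18 [ 0.5661 -0.0659  0.175 ] yaw 41.38 zaxis [ 1.3e-03 -2.0e-04 -1.0e+00] q [-0.12  0.17 -0.18  1.22 -0.    2.3 ] F [-1.7  1.1  6.7] open 0.026 69.7
```

play_rows(
  hand=[2,2,2,2,2],
  translation=[
    [0,0,-2],
    [0,0,-4],
    [0,0,-5],
    [-3,2,-4],
    [-3.4,2,-2],
  ],
  turn=[
    [0,0,0],
    [0,0,0],
    [0,0,0],
    [0,0,0],
    [0,0,0],
  ],
)

```text
time_s: 11.8
ee_pos: [0.5442, -0.1386, 0.3466]
orientation: [2.937, 1.112, 0.004]
wrist_force: [1.1, -0.0, -2.1]
opening: 0.0262
grip_force: 69.2
```

Run:
```python
from h import *
here()
```

```text
11.8 [ 0.5442 -0.1386  0.3466] yaw 41.46 zaxis [ 2.7e-03 -6.0e-04 -1.0e+00] q [-0.25  0.1   0.08  1.55  0.    2.17] F [ 1.1 -0.  -2.1] open 0.0262 69.2
```

play_rows(
  hand=[2,2,2,2,2],
  translation=[
    [0,0,0],
    [0,0,0],
    [0,0,0],
    [0,0,0],
    [0,0,0],
  ],
  turn=[
    [0,0,-10.3],
    [0,0,-10.3],
    [0,0,-10.3],
    [0,0,-10.3],
    [0,0,-10.3],
  ],
)

```text
time_s: 12.42
ee_pos: [0.5442, -0.1381, 0.3438]
orientation: [-2.158, -2.283, 0.0]
wrist_force: [0.5, -0.6, -1.5]
opening: 0.0259
grip_force: 69.2
```

play_rows(
  hand=[2,2,2,2,2],
  translation=[
    [0,0,0],
    [0,0,0],
    [0,0,0],
    [0,0,0],
    [0,0,0],
  ],
  turn=[
    [0,0,-10.3],
    [0,0,-10.3],
    [0,0,-10.3],
    [0,0,-10.3],
    [0,0,-10.3],
  ],
)

```text
time_s: 13.05
ee_pos: [0.5442, -0.1381, 0.3438]
orientation: [-0.952, -2.993, 0.0]
wrist_force: [0.4, -0.2, -1.3]
opening: 0.0255
grip_force: 69.2
```

play_rows(
  hand=[2,2,2,2,2],
  translation=[
    [0,0,0],
    [0,0,0],
    [0,0,0],
    [0,0,0],
    [0,0,0],
  ],
  turn=[
    [0,0,-10.3],
    [0,0,-10.3],
    [0,0,-10.3],
    [0,0,-10.3],
    [0,0,-10.3],
  ],
)

```text
time_s: 13.68
ee_pos: [0.5442, -0.1381, 0.3438]
orientation: [0.443, -3.109, -0.0]
wrist_force: [-0.4, 0.3, -1.9]
opening: 0.026
grip_force: 69.2
```

play_rows(
  hand=[2,2,2,2,2],
  translation=[
    [0,0,0],
    [0,0,0],
    [0,0,0],
    [0,0,0],
    [0,0,0],
  ],
  turn=[
    [0,0,-10.3],
    [0,0,-10.3],
    [0,0,-10.3],
    [0,0,-10.3],
    [0,0,-10.3],
  ],
)

```text
time_s: 14.3
ee_pos: [0.5442, -0.1381, 0.3438]
orientation: [1.75, -2.608, -0.001]
wrist_force: [0.4, -0.2, -2.1]
opening: 0.0257
grip_force: 69.2
```

play_rows(
  hand=[2,2,2,2],
  translation=[
    [0,0,0],
    [0,0,0],
    [0,0,4],
    [0,0,4],
  ],
  turn=[
    [0,0,-10.3],
    [0,0,-10.3],
    [0,0,0],
    [0,0,0],
  ],
)

```text
time_s: 14.8
ee_pos: [0.5442, -0.1381, 0.2633]
orientation: [-2.182, 2.26, -0.001]
wrist_force: [0.7, 0.7, -2.0]
opening: 0.0258
grip_force: 69.2
```

Run:
```python
from h import *
here(); plan(.5434,-.137,.229,-92,2)
```

```text
14.8 [ 0.5442 -0.1381  0.2633] yaw -92.02 zaxis [ 7.e-04 -2.e-04 -1.e+00] q [-0.25  0.11 -0.08  1.39 -0.   -1.78] F [ 0.7  0.7 -2. ] open 0.0258 69.2
[[-0.06, 0.04, 1.71], [-0.06, 0.04, 1.71]] [[-0.0, -0.0, -0.0], [-0.0, -0.0, -0.0]]
```

play_rows(
  hand=[2,2,2],
  translation=[
    [0,0,2],
    [0,0,1.3],
    [0,0,0],
  ],
  turn=[
    [0,0,0],
    [0,0,0],
    [0,0,0],
  ],
)

```text
time_s: 15.18
ee_pos: [0.5441, -0.1381, 0.2306]
orientation: [2.181, -2.26, -0.002]
wrist_force: [0.6, -0.4, -1.3]
opening: 0.0259
grip_force: 69.2
```

Run:
```python
from h import *
s=here()
t=bot.snapshot('top')[:,:,::-1];c=bot.snapshot('scene')[:,:,::-1]
a=cv2.resize(t[180:255,270:400],None,fx=6,fy=6,interpolation=cv2.INTER_CUBIC)[:,:780]
b=cv2.resize(c[170:220,270:400],None,fx=6,fy=6,interpolation=cv2.INTER_CUBIC)
im=np.vstack([a,b])[:750]; cv2.imwrite('pics/m4.png',cv2.resize(im,None,fx=.8,fy=.8,interpolation=cv2.INTER_AREA)); print(im.shape)
p=np.array([*s['ee_pos'][:2],.067]);u=np.array([.035,.9994,0])
for k in(.125,.105): print(proj('top',p+k*u),proj('scene',p+k*u))
```

```text
15.18 [ 0.5441 -0.1381  0.2306] yaw -92.02 zaxis [-1.2e-03  3.0e-04 -1.0e+00] q [-0.25  0.12 -0.13  1.33 -0.   -1.78] F [ 0.6 -0.4 -1.3] open 0.0259 69.2
(750, 780, 3)
[327.5641023  215.88545645] [323.70079289 196.05766846]
[334.82845157 215.95626269] [316.45188928 194.68337889]
```

View pics/m4.png

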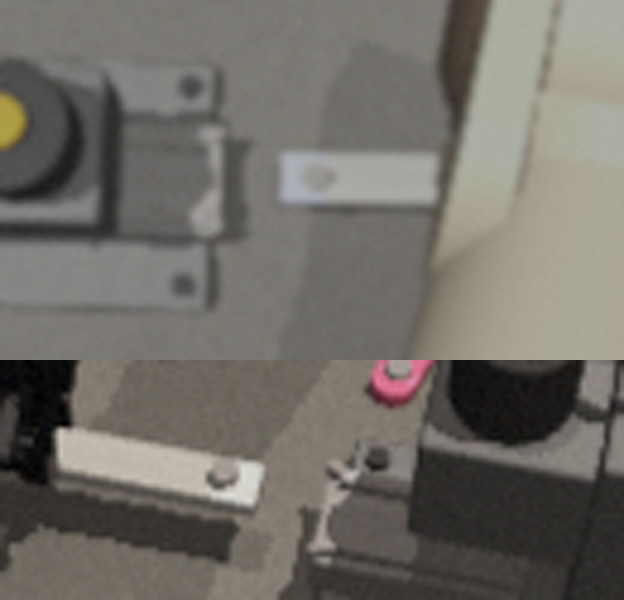

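Top crop: the bar's square end is centred at (282,177) crop, with its stud clearly proud. The mouth flares are at (212,130) and (206,228), and the bed edges at v≈122 and 238. I'll convert these.

Run:
```python
from h import *
C=lambda u,v:(270+(u+.5)/4.8-.5,180+(v+.5)/4.8-.5)
for k,p,z in[('end',(282,177.5),.065),('endfar',(430,179),.067),('stud',(318,177),.076),('mouthU',(211,130),.058),('mouthL',(206,228),.058),('bedU',(205,123),.05),('bedL',(205,239),.05),('plU',(218,66),.02),('plL',(210,306),.02)]: print(k,ray('top',C(*p),z).round(4))
B=lambda u,v:(270+(u+.5)/4.8-.5,170+(v-360+.5)/4.8-.5)
for k,p,z in[('end1',(263,466),.066),('end2',(253,504),.066),('stud',(222,472),.077),('mU',(333,467),.058),('mL',(320,545),.058)]: print('scene',k,ray('scene',B(*p),z).round(4))
```

```text
end [ 0.5467 -0.0153  0.065 ]
endfar [ 0.5435 -0.0999  0.067 ]
stud [ 0.5452 -0.0358  0.076 ]
mouthU [0.5763 0.0254 0.058 ]
mouthL [0.5193 0.0294 0.058 ]
bedU [0.5817 0.0293 0.05  ]
bedL [0.5136 0.0305 0.05  ]
plU [0.6208 0.0224 0.02  ]
plL [0.4761 0.0299 0.02  ]
scene end1 [ 0.5338 -0.0139  0.066 ]
scene end2 [ 0.5595 -0.0149  0.066 ]
scene stud [ 0.5487 -0.0345  0.077 ]
scene mU [0.5222 0.0246 0.058 ]
scene mL [0.5741 0.0257 0.058 ]
```

play_rows(
  hand=[2,2,2,2,2],
  translation=[
    [-2,0,0],
    [-2.5,0,0],
    [-2.5,0,0.1],
    [-2.5,0,0],
    [0,0,0],
  ],
  turn=[
    [0,0,0],
    [0,0,0],
    [0,0,0],
    [0,0,0],
    [0,0,0],
  ],
)

```text
time_s: 15.9
ee_pos: [0.5477, -0.0411, 0.231]
orientation: [-2.184, 2.257, -0.001]
wrist_force: [-0.5, 0.2, -2.9]
opening: 0.0257
grip_force: 69.2
```

play_rows(
  hand=[2,2,2,2,2],
  translation=[
    [-1.5,0,0],
    [-1.5,0,0],
    [-0.7,0,0],
    [0,0,0.15],
    [0,0,0],
  ],
  turn=[
    [0,0,0],
    [0,0,0],
    [0,0,0],
    [0,0,0],
    [0,0,0],
  ],
)

```text
time_s: 16.52
ee_pos: [0.5489, -0.0064, 0.2285]
orientation: [2.181, -2.26, -0.0]
wrist_force: [0.2, -1.0, -1.7]
opening: 0.0257
grip_force: 69.2
```

play_rows(
  hand=[2,2,2,2],
  translation=[
    [-0.3,0,0],
    [-0.3,0,0],
    [-0.15,0,0],
    [0,0,0],
  ],
  turn=[
    [0,0,0],
    [0,0,0],
    [0,0,0],
    [0,0,0],
  ],
)

```text
time_s: 17.02
ee_pos: [0.5492, 0.0014, 0.2287]
orientation: [-2.182, 2.26, -0.0]
wrist_force: [-0.3, 0.0, -2.1]
opening: 0.0254
grip_force: 69.2
```

play_rows(
  hand=[2,2,2],
  translation=[
    [-0.15,0,0],
    [-0.1,0,0],
    [0,0,0],
  ],
  turn=[
    [0,0,0],
    [0,0,0],
    [0,0,0],
  ],
)

```text
time_s: 17.4
ee_pos: [0.5493, 0.0038, 0.2287]
orientation: [2.182, -2.26, 0.0]
wrist_force: [-0.3, 0.1, -1.8]
opening: 0.0258
grip_force: 69.2
```

No contact yet, so I'll keep creeping.

play_rows(
  hand=[2,2,2],
  translation=[
    [-0.15,0,0],
    [-0.1,0,0],
    [0,0,0],
  ],
  turn=[
    [0,0,0],
    [0,0,0],
    [0,0,0],
  ],
)

```text
time_s: 17.77
ee_pos: [0.5493, 0.0064, 0.2287]
orientation: [2.182, -2.26, -0.0]
wrist_force: [0.0, 0.5, -0.8]
opening: 0.0256
grip_force: 69.2
```

play_rows(
  hand=[2,2,2],
  translation=[
    [-0.1,0,0],
    [-0.1,0,0],
    [0,0,0],
  ],
  turn=[
    [0,0,0],
    [0,0,0],
    [0,0,0],
  ],
)

```text
time_s: 18.15
ee_pos: [0.5494, 0.0083, 0.2287]
orientation: [-2.182, 2.26, 0.0]
wrist_force: [0.1, -0.2, -1.2]
opening: 0.0259
grip_force: 69.2
```

play_rows(
  hand=[2,2,2],
  translation=[
    [-0.1,0,0],
    [-0.1,0,0],
    [0,0,0],
  ],
  turn=[
    [0,0,0],
    [0,0,0],
    [0,0,0],
  ],
)

```text
time_s: 18.52
ee_pos: [0.5494, 0.0098, 0.2287]
orientation: [2.18, -2.26, 0.002]
wrist_force: [-0.4, -6.0, -0.7]
opening: 0.0258
grip_force: 69.3
```

play_rows(
  hand=[2,2,2],
  translation=[
    [-0.1,0,0],
    [-0.1,0,0],
    [0,0,0],
  ],
  turn=[
    [0,0,0],
    [0,0,0],
    [0,0,0],
  ],
)

```text
time_s: 18.9
ee_pos: [0.5493, 0.0106, 0.2286]
orientation: [2.177, -2.259, 0.005]
wrist_force: [-1.9, -15.3, -0.1]
opening: 0.0258
grip_force: 69.4
```

play_rows(
  hand=[2,2,2,2,2],
  translation=[
    [0.22,0,0],
    [0,0,0.15],
    [0,0,0.15],
    [0,0,0],
    [0,0,0.1],
  ],
  turn=[
    [0,0,0],
    [0,0,0],
    [0,0,0],
    [0,0,0],
    [0,0,0],
  ],
)

```text
time_s: 19.52
ee_pos: [0.5495, 0.0097, 0.2251]
orientation: [2.181, -2.26, 0.002]
wrist_force: [0.2, -6.3, 2.8]
opening: 0.0258
grip_force: 69.6
```

play_rows(
  hand=[2],
  translation=[
    [0,0,0],
  ],
  turn=[
    [0,0,0],
  ],
)

```text
time_s: 19.65
ee_pos: [0.5496, 0.0097, 0.2249]
orientation: [2.181, -2.26, 0.002]
wrist_force: [-0.6, -7.5, -0.1]
opening: 0.026
grip_force: 69.6
```

play_rows(
  hand=[2,3.2,4.5,6,8],
  translation=[
    [0,0,0.05],
    [0,0,0],
    [0,0,0],
    [0,0,0],
    [0,0,0],
  ],
  turn=[
    [0,0,0],
    [0,0,0],
    [0,0,0],
    [0,0,0],
    [0,0,0],
  ],
)

```text
time_s: 20.27
ee_pos: [0.5429, 0.0103, 0.2197]
orientation: [2.171, -2.247, -0.026]
wrist_force: [-59.7, -0.4, -2.9]
opening: 0.0646
grip_force: 28.0
```

play_rows(
  hand=[8.5,8.5,8.5,8.5,8.5],
  translation=[
    [0,0,-1],
    [1,0,-2.5],
    [1.5,0,-3],
    [1.5,0,-2],
    [0,0,0],
  ],
  turn=[
    [0,0,0],
    [0,0,0],
    [0,0,0],
    [0,0,0],
    [0,0,0],
  ],
)

```text
time_s: 20.9
ee_pos: [0.5486, -0.0303, 0.3109]
orientation: [-2.179, 2.259, -0.004]
wrist_force: [-0.2, 1.0, 0.7]
opening: 0.0851
grip_force: 0.0
```

Run:
```python
from h import *
s=here()
w=bot.snapshot('wrist')[:,:,::-1];t=bot.snapshot('top')[:,:,::-1];c=bot.snapshot('scene')[:,:,::-1]
cv2.imwrite('pics/w5.png',w);cv2.imwrite('pics/t5.png',t);cv2.imwrite('pics/s5.png',c)
b=cv2.resize(c[170:220,290:400],None,fx=5,fy=5,interpolation=cv2.INTER_CUBIC)
w=cv2.copyMakeBorder(w[100:400,45:595],0,0,0,0,cv2.BORDER_CONSTANT)
cv2.imwrite('pics/m5.png',np.vstack([w,b]))
print(proj('wrist',[.549,.01,.062],s))
```

```text
20.9 [ 0.5486 -0.0303  0.3109] yaw -92.08 zaxis [ 3.7e-03  1.0e-04 -1.0e+00] q [-0.06  0.07 -0.03  1.47  0.   -1.59] F [-0.2  1.   0.7] open 0.0851 0.0
[318.90572578 261.83888919]
```

View pics/m5.png

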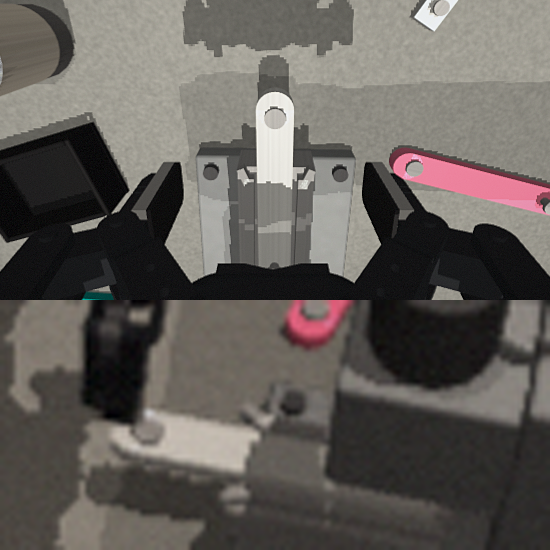

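The bar lies in the guide, with its rounded end at (320,192) and its home stud at (320,217) in full wrist pixels. I'll check the position numerically.

Run:
```python
from h import *
s=dict(bot.state()); s['ee_pos']=np.array([.5486,-.0303,.3109]); s['orientation']=np.array([-2.179,2.259,-.004])
for k,p,z in[('rend',(320,192),.062),('stud',(320,217),.065),('bL',(302,270),.062),('bR',(339,270),.062),('plL',(242,245),.02),('plR',(401,245),.02),('boltL',(256,271),.022),('boltR',(385,272),.022),('wL',(285,272),.058),('wR',(353,271),.058)]: print(k,ray('wrist',p,z,s).round(4))
```

```text
rend [ 0.5463 -0.0466  0.062 ]
stud [ 0.5469 -0.0284  0.065 ]
bL [0.5625 0.0168 0.062 ]
bR [0.5335 0.0178 0.062 ]
plL [0.6192 0.0138 0.02  ]
plR [0.4745 0.0188 0.02  ]
boltL [0.6086 0.0399 0.022 ]
boltR [0.4886 0.045  0.022 ]
wL [0.5766 0.0205 0.058 ]
wR [0.5221 0.0215 0.058 ]
```

play_rows(
  hand=[6,4,2,0,0],
  translation=[
    [3.5,0.2,-1.5],
    [5.5,0.2,-0.5],
    [5.5,0.2,0],
    [5.5,0.2,0],
    [2.5,0.1,0],
  ],
  turn=[
    [0,0,0],
    [0,0,0],
    [0,0,0],
    [0,0,0],
    [0,0,0],
  ],
)

```text
time_s: 21.68
ee_pos: [0.5308, -0.2564, 0.3276]
orientation: [2.18, -2.262, -0.003]
wrist_force: [0.4, 0.7, 0.9]
opening: 0.0001
grip_force: 0.0
```

play_rows(
  hand=[0,0,0,0,0],
  translation=[
    [0,0,0],
    [0,0,1],
    [0,0,1.5],
    [0,0,0.5],
    [0,0,0],
  ],
  turn=[
    [0,0,0],
    [0,0,0],
    [0,0,0],
    [0,0,0],
    [0,0,0],
  ],
)

```text
time_s: 22.3
ee_pos: [0.5311, -0.2539, 0.2985]
orientation: [2.183, -2.259, -0.002]
wrist_force: [-0.0, -0.1, 0.3]
opening: -0.0003
grip_force: 0.0
```

Run:
```python
from h import *
s=here()
w=bot.snapshot('wrist')[:,:,::-1];c=bot.snapshot('scene')[:,:,::-1]
b=cv2.resize(c[140:230,210:350],(640,411),interpolation=cv2.INTER_CUBIC)
cv2.imwrite('pics/m6.png',np.vstack([w[220:400],b]))
p=[.5486,-.046,.062]; print(proj('scene',p))
```

```text
22.3 [ 0.5311 -0.2539  0.2985] yaw -91.98 zaxis [-9.e-04  5.e-04 -1.e+00] q [-0.45  0.17  0.06  1.46  0.   -1.98] F [-0.  -0.1  0.3] open -0.0003 0.0
[311.73627247 195.18183733]
```

View pics/m6.png

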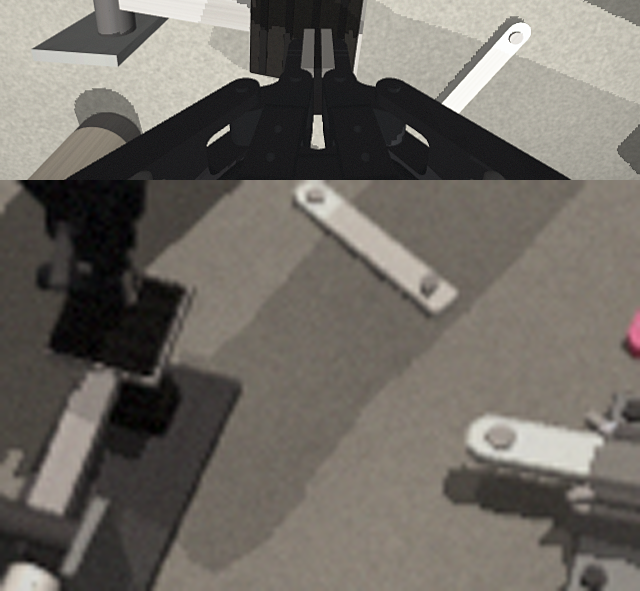

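The closed fingertips are above the black pad near its centre. Pressing now.

play_rows(
  hand=[0,0,0,0,0],
  translation=[
    [0,0,1],
    [0,0.1,1],
    [0,0.1,1],
    [0,0.1,1],
    [0,0.1,0.7],
  ],
  turn=[
    [0,0,0],
    [0,0,0],
    [0,0,0],
    [0,0,0],
    [0,0,0],
  ],
)

```text
time_s: 23.02
ee_pos: [0.5271, -0.2543, 0.2529]
orientation: [-2.181, 2.26, -0.002]
wrist_force: [-2.4, 2.4, 14.4]
opening: -0.0006
grip_force: 7.4
```

play_rows(
  hand=[0,0,0],
  translation=[
    [0,0.05,0.4],
    [0,0,0.2],
    [0,0,0],
  ],
  turn=[
    [0,0,0],
    [0,0,0],
    [0,0,0],
  ],
)

```text
time_s: 23.4
ee_pos: [0.5268, -0.2542, 0.2476]
orientation: [-2.181, 2.259, -0.003]
wrist_force: [-1.4, 2.6, 11.7]
opening: -0.0001
grip_force: 6.2
```

play_rows(
  hand=[0,0,0],
  translation=[
    [0,0,0.15],
    [0,0,0.15],
    [0,0,0],
  ],
  turn=[
    [0,0,0],
    [0,0,0],
    [0,0,0],
  ],
)

```text
time_s: 23.78
ee_pos: [0.5269, -0.2542, 0.2448]
orientation: [-2.181, 2.259, -0.004]
wrist_force: [-2.1, 2.8, 14.1]
opening: 0.0
grip_force: 6.9
```

play_rows(
  hand=[0,0,0],
  translation=[
    [0,0,0.15],
    [0,0,0.1],
    [0,0,0],
  ],
  turn=[
    [0,0,0],
    [0,0,0],
    [0,0,0],
  ],
)

```text
time_s: 24.15
ee_pos: [0.5269, -0.2542, 0.243]
orientation: [-2.181, 2.259, -0.005]
wrist_force: [-3.6, 3.1, 18.1]
opening: -0.0002
grip_force: 9.3
```

play_rows(
  hand=[0,0,0],
  translation=[
    [0,0,0.15],
    [0,0,0.1],
    [0,0,0],
  ],
  turn=[
    [0,0,0],
    [0,0,0],
    [0,0,0],
  ],
)

```text
time_s: 24.52
ee_pos: [0.5268, -0.2542, 0.2425]
orientation: [-2.18, 2.258, -0.007]
wrist_force: [-8.2, 6.6, 31.5]
opening: -0.0004
grip_force: 16.4
```

play_rows(
  hand=[0,0],
  translation=[
    [0,0,0.1],
    [0,0,0],
  ],
  turn=[
    [0,0,0],
    [0,0,0],
  ],
)

```text
time_s: 24.78
ee_pos: [0.5268, -0.2541, 0.2423]
orientation: [-2.18, 2.258, -0.008]
wrist_force: [-11.2, 7.4, 37.7]
opening: -0.0001
grip_force: 19.3
```

The stop is reached: force rose to 38 N with no further travel. Releasing.

play_rows(
  hand=[0,0,0,0,0],
  translation=[
    [0,0,-1],
    [0,-0.1,-1],
    [0,-0.1,-1.2],
    [0,-0.1,-1.2],
    [0,-0.1,-1.2],
  ],
  turn=[
    [0,0,0],
    [0,0,0],
    [0,0,0],
    [0,0,0],
    [0,0,0],
  ],
)

```text
time_s: 25.4
ee_pos: [0.5308, -0.2545, 0.2937]
orientation: [-2.182, 2.26, -0.001]
wrist_force: [1.6, -0.4, -0.2]
opening: 0.0001
grip_force: 0.0
```

play_rows(
  hand=[0,0,0,0,0],
  translation=[
    [0,0,-2],
    [0,0,-3],
    [-2,4,-4],
    [-2,5,-2],
    [0,5,0],
  ],
  turn=[
    [0,0,0],
    [0,0,0],
    [0,0,0],
    [0,0,0],
    [0,0,0],
  ],
)

```text
time_s: 26.02
ee_pos: [0.3908, -0.2085, 0.4045]
orientation: [-2.183, 2.259, -0.002]
wrist_force: [0.3, -0.0, -0.1]
opening: -0.0003
grip_force: 0.0
```

Run:
```python
from h import *
s=here()
t=bot.snapshot('top')[:,:,::-1];c=bot.snapshot('scene')[:,:,::-1]
o=cv2.imread('pics/t5.png'); 
a=cv2.resize(t[150:260,250:450],None,fx=3,fy=3,interpolation=cv2.INTER_CUBIC)
b=cv2.resize(c[150:230,200:400],None,fx=3,fy=3,interpolation=cv2.INTER_CUBIC)
cv2.imwrite('pics/m7.png',np.vstack([a,b]))
```

```text
26.02 [ 0.3908 -0.2085  0.4045] yaw -91.94 zaxis [ 9.e-04 -6.e-04 -1.e+00] q [-0.49 -0.17 -0.07  1.67 -0.   -2.03] F [ 0.3 -0.  -0.1] open -0.0003 0.0
```

View pics/m7.png

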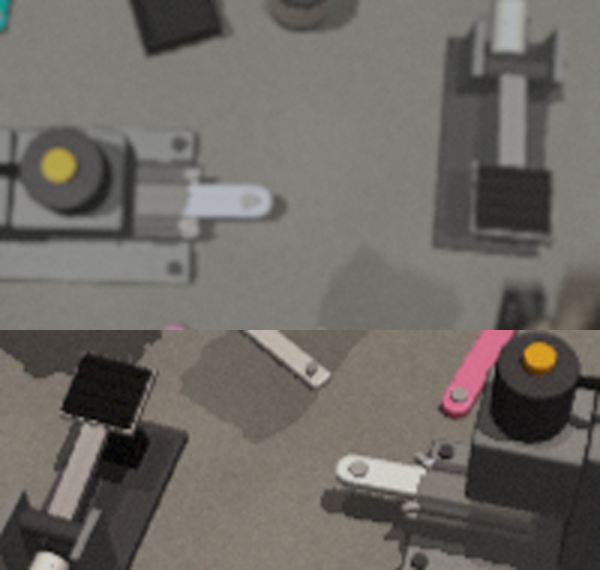

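Run:
```python
from station import bot
print(bot.finish_job())
```

```text
the job is handed in; nothing more can be done
None
```

I turned the bar end for end, seated it against the back stop, pressed the pedal to its stop, let it come back up and handed the job in. The hand-in returned no verdict, and I never saw the stud itself driven home because it sits under the press head.

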